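Three primed maquettes back onto their own base boards

ROBOT

A 7-joint arm with a two-finger parallel gripper is mounted at the origin on the work surface. World frame = base frame: x ahead of the robot, y to its left, z up, the work surface at z = 0. Lengths are in m, angles in rad, forces in N, time in s.
With the tool pointing down it reaches from about 0.4 to 0.85 m from the base axis. Payload 10.4 kg.
Tool frame: the origin (TCP) lies on the centre line of the jaws, within the pads' length; the fingertips stand 8 mm ahead of it and the grasp point (between the pads) lies 11 mm behind it (r.finger_overhang is the distance from the TCP to the fingertips, in m); z points along the fingers, y is the line along which they close (so a half turn about z gives the same grasp; the last joint's range is limited). The gripper opens to 87 mm and grips with 3 to 60 N. Pads are 19 mm wide; open, the fingers measure 117 mm over their backs; the gripper's body (75 mm by 190 mm) begins 51 mm behind the grasp point.
Start: joints at [-1.124, 0.332, -0.065, 1.46, 0.022, 1.35, -0.088], TCP at [0.283, 0.557, 0.231] pointing down, gripper open.
Joint ranges: [-2.6, 2.6], [-0.5, 2.12], [-1.47, 1.34], [0.16, 2.42], [-1.27, 4.41], [0.06, 2.06], [-2.6, 2.6]. Speed limits (rad/s): [2.22, 2.22, 2.79, 2.79, 3.14, 3.14, 3.14].

INTERFACE

Orientations are given as a unit quaternion [x, y, z, w].
In Python, from bench import r, vision gives the robot as it stands.
- The arm moves only by the tool drive_tool, never from a script. Its argument "series" is a list of rows, each a list of 2 entries, a list of its own where there are three numbers: the shift along the world's x, y, z in cm, then the turn about the world's z in degrees. A call has exactly 10 rows; each row shifts and turns the commanded pose from where the row before left it; what a row does not reach is not made up. A row lasts 1/8 s, in which the tool goes at most 62.5 mm and 10.7 degrees, less where a joint would pass 70% of its speed; a pose out of reach is approached as far as the arm can. A call with a gripper value outside its range is refused whole. "hand" is the closure, from 0 (fully open) to 1 (shut), set as the call begins (left out, the last holds). The fingers move at their own pace and stop on an object; "newtons" is the grip in N (left out, the last holds). Time passes only in rows, so rows that do not move let the fingers close, or fill a call up. It gives the time, the measured TCP pose, the force, the opening and the grip force at its end, in the units of the state.
- r.read_state(): the state, without advancing time (a new reading comes with each control period).
- vision.camera(name): name is "scene" or "side" or "wrist"; returns a dict with "color" (480x640x3 uint8, red, green, blue), "intrinsics" (3x3 intrinsics, pixels), "k1" (the pictures are not rectified: a ray, as slopes to the right and down, at radius r is drawn at 1 + k1 r^2 times it, then the intrinsics apply), "R" (3x3) and "t" (3): a world point X has camera coordinates R X + t; the wrist camera has in their place "mount" (4x4, takes a point from camera to tool coordinates, whose origin is the TCP and whose axes are the flange's). Camera axes: x right, y down, z forward; pixel columns grow to the right and rows downward; lengths in m; the calibration is good to about 2 mm. A picture is of the moment at which its call begins: read the wrist's pose just before it. There is no depth.
- r.close_job(): hands the job in; it is judged then, once.
The state is a dict: "time": time; "joint_positions": joint angles; "joint_vel": joint speeds; "joint_torque": joint torques, N m; "ee_pos": TCP position; "eef_rot": TCP orientation; "ft_force": force on the tool from outside, world axes, zero at the start; "torque": the same for the moment, N m; "width": finger opening in m; "grip_force": force on a finger pad.
Only numpy, scipy, OpenCV 4.12 (cv2) and the standard library are available. Lean on these libraries where they do the work, as an engineer would, in place of code of your own. Each camera call takes 0.05 s, during which the arm holds its last target. There are 200 camera calls.

TASK

The three white-primed maquettes are standing on one another's plywood base boards. Using the empty cork mat as the halfway place, move each onto the board shaped like its own foot, standing upright in the middle of it and squared up with its edges: the toy soldier on the round board, the sentry box on the square one, the locomotive on the oblong one. Set them down rather than dropping them, do not tip them over, and leave the primer tin, the brush jar and the glue bottle where they are.

Things in the scene. Friction and masses are not known exactly. Their poses are not given: they have to be found in the camera images.
- soldier: White toy soldier, about 0.22 kg, 100 mm tall: round foot 60 mm across, 12 mm high; body 36 mm across to 54 mm, thin arms at +y and -y; head; upright cylindrical hat 32 mm across from 66 to 100 mm (good grip). Heights above its underside. Origin: centre of the foot's underside, z up, face to +x. Starts on the square board; belongs on the round one, any yaw.
- sentry_box: White sentry box, about 0.24 kg, 101 mm tall: square foot 60 x 60 mm, 10 mm high; upright walls 44 x 44 mm from 10 to 72 mm above its underside (grip across either pair); pyramid roof; grey doorway on the +x wall. Origin: centre of the foot's underside, z up, x and y square to the walls. Starts on the oblong board; belongs on the square one, any of four ways round.
- loco: White locomotive, about 0.26 kg: oblong foot 96 (x) x 48 (y) mm, 10 mm high; flat-sided tanks 40 mm wide across y, 10 to 46 mm above its underside, x -20 to +30 mm (grip across y at x = 0); boiler to 52 mm; cab at -x to 65 mm; chimney at x +32 to 75 mm. Origin: centre of the foot's underside, z up. Starts on the round board; belongs lengthwise on the oblong one, either way.
- round_board: Fixed round plywood base board, 116 mm across, 18 mm thick. Origin at the centre of its underside; the top is 18 mm above it.
- square_board: Fixed square plywood base board, 100 x 100 mm, 18 mm thick. Origin at the centre of its underside; x and y along its edges.
- oblong_board: Fixed oblong plywood base board, 136 mm (along x) x 84 mm (along y), 18 mm thick. Origin at the centre of its underside.
- mat: Fixed round cork mat, 140 mm across, 5 mm thick, empty at the start: the halfway place; set a maquette down near its middle. Origin at the centre of its underside.
- primer_tin: Closed loose tin of primer, 84 mm across, 85 mm tall, standing among the boards. Origin at the centre of its underside. Leave alone: nobody should shift it.
- brush_jar: Loose glass jar, 64 mm across and 85 mm tall, with three brushes that stick up to about 170 mm. Origin at the centre of its underside. Leave alone: nobody should shift it.
- glue_bottle: Loose upright bottle of glue, 52 mm across, 130 mm tall. Origin at the centre of its underside. Leave alone: nobody should shift it.
Mind the look-alikes: they are no part of the job. What is shaped like the round_board but black is not meant.

How it is judged:
On the way:
1. one of the maquettes has been set down upright on the cork mat, within 40 mm of its centre, and let go (((horizontal distance between soldier and mat below 0.04 m and z of soldier in the frame of mat below 0.009 m and angle between soldier's own z axis and vertical below 0.1 rad and contact force between soldier and the fingers below 0.1 N and linear speed of soldier below 0.02 m/s) or (horizontal distance between sentry_box and mat below 0.04 m and z of sentry_box in the frame of mat below 0.009 m and angle between sentry_box's own z axis and vertical below 0.1 rad and contact force between sentry_box and the fingers below 0.1 N and linear speed of sentry_box below 0.02 m/s) or (horizontal distance between loco and mat below 0.04 m and z of loco in the frame of mat below 0.009 m and angle between loco's own z axis and vertical below 0.1 rad and contact force between loco and the fingers below 0.1 N and linear speed of loco below 0.02 m/s))), for 0.2 s.
At the end, for the whole second after the job is handed in: Soldier on the round, sentry box on the square, locomotive on the oblong board: each at rest on the board's top, upright within 0.08 rad, centred within 12 mm; sentry box (any of four ways) and locomotive (lengthwise, either way) squared up within 0.2 rad (horizontal distance between soldier and round_board below 0.012 m and z of soldier in the frame of round_board between 0.014 and 0.022 m and angle between each of soldier, sentry_box, loco's own z axis and vertical below 0.08 rad and linear speed of each of soldier, sentry_box, loco below 0.02 m/s and horizontal distance between sentry_box and square_board below 0.012 m and z of sentry_box in the frame of square_board between 0.014 and 0.022 m and horizontal distance between loco and oblong_board below 0.012 m and z of loco in the frame of oblong_board between 0.014 and 0.022 m and angle between the x axis of loco and the x axis of oblong_board, either way round below 0.2 rad and (angle between the x axis of sentry_box and the x axis of square_board, either way round below 0.2 rad or angle between the x axis of sentry_box and the y axis of square_board, either way round below 0.2 rad)); the robot touches nothing.
It fails at once if a maquette is tipped over (leans more than 0.6 rad) (angle between any of soldier, sentry_box, loco's own z axis and vertical above 0.6 rad).
It fails at once if a maquette is dropped (moves faster than 0.5 m/s with no finger on it) ((linear speed of soldier above 0.5 m/s and contact force between soldier and the fingers below 0.05 N) or (linear speed of sentry_box above 0.5 m/s and contact force between sentry_box and the fingers below 0.05 N) or (linear speed of loco above 0.5 m/s and contact force between loco and the fingers below 0.05 N)).
It fails at once if the primer tin, brush jar or glue bottle is shifted more than 20 mm (distance of any of primer_tin, brush_jar, glue_bottle from where it was at the start of the episode above 0.02 m).
It also fails if it takes over 120 s, if anything falls off the work surface, if the arm or the gripper's body presses on something with over 40 N, if the wrist force passes 120 N, or if a joint passes its speed limit or range.

## Working session

There is one attempt and no reset: what is moved stays moved. The work goes in short steps, Python scripts to look and compute and a tool call to move; the robot and the scene stay as the last step left them, time stands still between calls to the robot, and variables do not carry over. Pictures are saved under pics/ and viewed, at most 14 in all, crops included, and the job is handed in when it is done.

Besides the shell and the picture viewer there is one more tool, called after ">>>" in YAML: its name, and indented under it one key for each argument. drive_tool: Moves the arm, as the interface text tells. Its arguments: {"type":"object","properties":{"series":{"type":"array"},"hand":{"type":"number"},"newtons":{"type":"number"}},"required":["series"]}

```bash
mkdir -p pics; cat > h.py <<'E'
import numpy as np,cv2,pickle,sys
from scipy.spatial.transform import Rotation as Ro
from bench import r,vision
def snap(n,f):
    s=r.read_state(); c=vision.camera(n); c['state']=s
    pickle.dump(c,open(f'pics/{f}.pkl','wb')); cv2.imwrite(f'pics/{f}.png',c['color'][:,:,::-1]); return c
def load(f): return pickle.load(open(f'pics/{f}.pkl','rb'))
def ext(c):
    if 'R' in c: return np.array(c['R']),np.array(c['t'])
    T=np.eye(4);T[:3,:3]=Ro.from_quat(c['state']['eef_rot']).as_matrix();T[:3,3]=c['state']['ee_pos']
    M=np.linalg.inv(T@np.array(c['mount'])); return M[:3,:3],M[:3,3]
def p2w(c,uv,z):
    K=np.array(c['intrinsics']);uv=np.atleast_2d(np.array(uv,float))
    d=np.c_[(uv[:,0]-K[0,2])/K[0,0],(uv[:,1]-K[1,2])/K[1,1]]
    s=d.copy()
    for _ in range(30): s=d/(1+c['k1']*(s**2).sum(1,keepdims=True))
    R,t=ext(c); ray=np.c_[s,np.ones(len(s))]@R; o=-R.T@t
    return o+ray*((z-o[2])/ray[:,2])[:,None]
def w2p(c,X):
    R,t=ext(c);K=np.array(c['intrinsics']);p=np.atleast_2d(X)@R.T+t;s=p[:,:2]/p[:,2:]
    s=s*(1+c['k1']*(s**2).sum(1,keepdims=True)); return s*[K[0,0],K[1,1]]+[K[0,2],K[1,2]]
E
python3 - <<'E'
from h import *
for n in('scene','side','wrist'):
    c=snap(n,n+'0'); R,t=ext(c); print(n,-R.T@t,R[2])
print(r.read_state())
E
```

```text
scene [ 1.15849717 -0.28284463  1.25457257] [-0.49873864  0.19189546 -0.8452431 ]
side [-0.00398279 -0.61855361  0.58350704] [ 0.48786058  0.67535242 -0.55307428]
wrist [0.21519129 0.59284551 0.38407538] [ 0.24992159 -0.12764332 -0.95981581]
{'time': 0.15, 'joint_positions': array([-1.12363977,  0.33271042, -0.06468604,  1.46073942,  0.02158026,
        1.34986767, -0.08853967]), 'joint_vel': array([ 0.00098881, -0.00187138,  0.00242545, -0.00207812, -0.00252727,
        0.00037516, -0.00187324]), 'joint_torque': array([ 7.21504457e-04, -6.23639417e+01,  2.46765657e-02, -3.90139139e+01,
       -6.13434473e-02,  3.73379316e-02,  1.13177077e-04]), 'ee_pos': array([0.2827963 , 0.55705745, 0.22995111]), 'eef_rot': array([ 2.32744260e-01,  9.72537837e-01, -5.04309456e-04, -1.06136427e-04]), 'ft_force': array([ 0.06832969, -0.13119773, -0.15496458]), 'torque': array([-0.06820554,  0.01891757, -0.02356928]), 'grip_force': 0.0, 'width': 0.08658034397276777}
```

View pics/scene0.png

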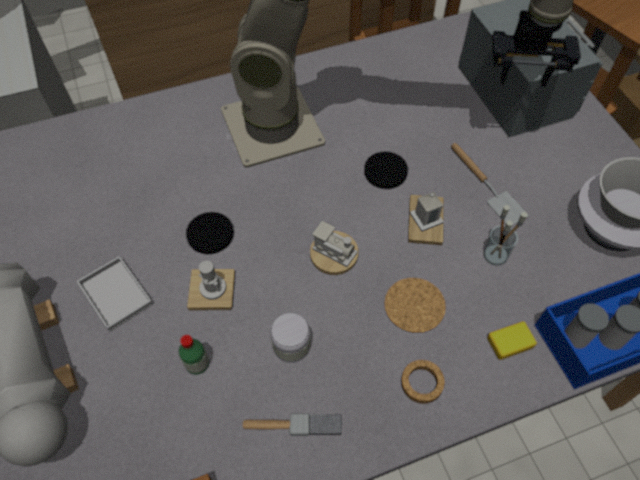

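View pics/side0.png

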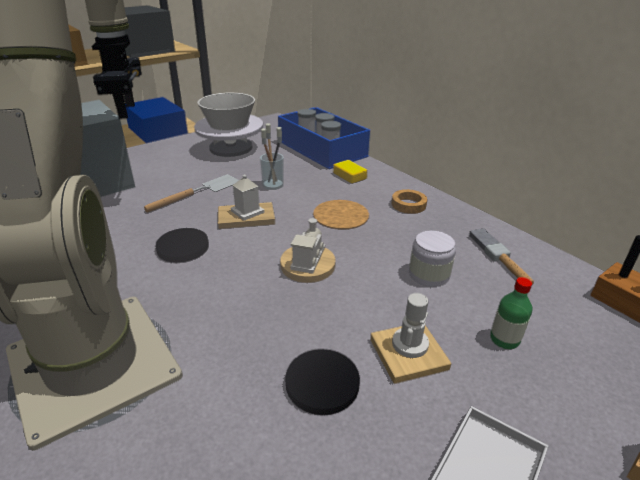

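The scene picture shows the soldier on the square board (211,290), the loco on the round board (333,250), the sentry box on the oblong board (427,218) and the mat at (415,305). The tin is at (290,337), the jar at (497,250) and the bottle at (193,355). I'll enlarge the three boards.

```bash
cat > mont.py <<'E'
from h import *
def tile(c,u,v,w,s):
    a=cv2.resize(c['color'][v:v+w,u:u+w,::-1],None,fx=s,fy=s,interpolation=cv2.INTER_CUBIC)
    for i in range(w):
        if (u+i)%10==0: cv2.putText(a,str(u+i),(int(i*s),8),0,.28,(0,0,255)); cv2.line(a,(int((i+.5)*s),0),(int((i+.5)*s),a.shape[0]),(0,0,255) if (u+i)%50==0 else (160,160,60),1)
        if (v+i)%10==0: cv2.putText(a,str(v+i),(0,int(i*s)),0,.28,(0,0,255)); cv2.line(a,(0,int((i+.5)*s)),(a.shape[1],int((i+.5)*s)),(0,0,255) if (v+i)%50==0 else (160,160,60),1)
    return a
E
python3 - <<'E'
from mont import *
c=load('scene0');d=load('side0')
A=np.hstack([tile(c,180,250,66,4),tile(c,302,214,66,4),tile(c,394,186,66,4)])
B=np.hstack([tile(d,362,288,88,3),tile(d,265,210,88,3),tile(d,203,163,88,3)])
cv2.imwrite('pics/m0.png',np.vstack([A,B]))
# ellipse fits of mat: colour
c=load('scene0');hsv=cv2.cvtColor(c['color'],cv2.COLOR_RGB2HSV)
m=((hsv[...,0]<22)&(hsv[...,1]>90)&(hsv[...,2]>70)).astype('u1')
n,l,s,ce=cv2.connectedComponentsWithStats(m)
for i in range(1,n):
    if s[i,4]>150: print(s[i],ce[i],p2w(c,ce[i],.005))
E
```

```text
[ 573    0   67   44 1602] [615.95443196  14.62484395] [[-0.05781884  1.15561613  0.005     ]]
[118  13 113  45 750] [181.02666667  32.436     ] [[-0.46932215 -0.14500293  0.005     ]]
[109  28 129  40 689] [180.45283019  48.29608128] [[-0.39899467 -0.16406574  0.005     ]]
[619  73  21  36 436] [631.3853211  88.4587156] [[0.23483546 1.00404062 0.005     ]]
[452 144  34  37 264] [468.29166667 161.84848485] [[0.30927615 0.44074562 0.005     ]]
[409 216  33  28 286] [424.1993007  233.87412587] [[0.47384355 0.23229186 0.005     ]]
[ 385  278   60   54 2566] [414.55767732 304.77279813] [[0.64090423 0.1271869  0.005     ]]
[189 295  43  14 159] [209.98742138 305.30188679] [[ 0.47513377 -0.30857756  0.005     ]]
[ 34 300  22  24 338] [ 44.72781065 311.74260355] [[ 0.35718531 -0.6596213   0.005     ]]
[402 360  42  43 786] [422.57251908 380.73409669] [[0.80965599 0.06592876 0.005     ]]
[ 54 364  21  24 279] [ 64.78494624 375.70609319] [[ 0.52622265 -0.63902965  0.005     ]]
[243 420  46   9 347] [265.44956772 423.97118156] [[ 0.77743356 -0.27327248  0.005     ]]
```

View pics/m0.png

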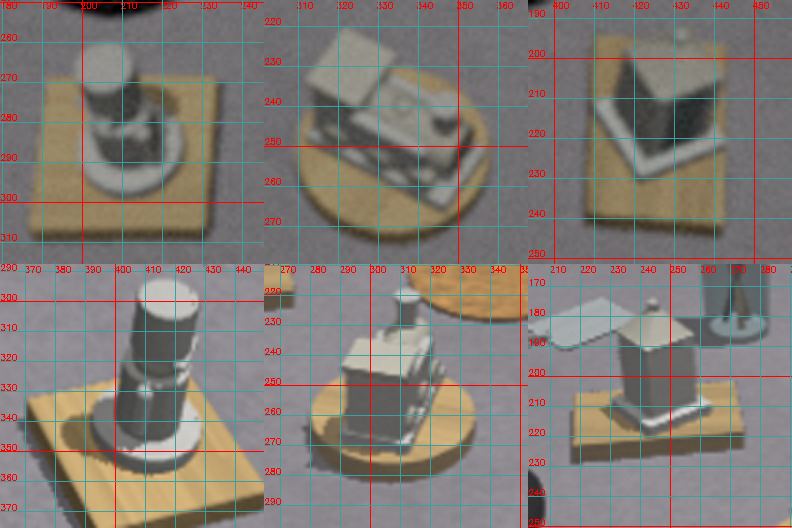

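The crops give readable corners for all three boards and feet, so I'll convert them to world coordinates and check sizes.

```bash
python3 - <<'E'
from h import *
np.set_printoptions(precision=3,suppress=True)
c=load('scene0')
sq=p2w(c,[(190.5,268.5),(233.5,268.5),(231,307),(187,308)],.018)
ob=p2w(c,[(410,195),(443,198),(441,241.5),(408,240)],.018)
for n,q in(('sq',sq),('ob',ob)):
    e=np.roll(q,-1,0)-q; print(n,q.mean(0),np.linalg.norm(e,axis=1),np.degrees(np.arctan2(e[:,1],e[:,0])))
rb=p2w(c,[(310,251),(357.5,248),(334,272)],.018);print('round',rb[:2].mean(0),np.linalg.norm(rb[0]-rb[1]),rb[2])
print('soldier foot',p2w(c,[(200,285),(225.5,285),(212,297.5)],.03),'hat',p2w(c,(205.5,266.5),.118))
l=p2w(c,[(312.5,247),(346,264),(356,250)],.028);e=np.diff(l,axis=0);print('loco',l[[0,2]].mean(0),np.linalg.norm(e,axis=1),np.degrees(np.arctan2(e[:,1],e[:,0])))
b=p2w(c,[(410,210),(421.5,228),(440,220)],.028);e=np.diff(b,axis=0);print('box',b[[0,2]].mean(0),np.linalg.norm(e,axis=1),np.degrees(np.arctan2(e[:,1],e[:,0])))
for n,p,z in(('tin',(290,328),.085),('bottle',(186.5,341),.13),('jar',(503,237),.085),('mat',(415,305),.005)):print(n,p2w(c,p,z))
E
```

```text
sq [ 0.439 -0.295  0.018] [0.1   0.1   0.099 0.103] [  68.996  -19.441 -109.588  161.553]
ob [0.44  0.25  0.018] [0.083 0.131 0.079 0.136] [  62.449  -28.797 -114.096  152.902]
round [0.444 0.006 0.018] 0.11371959071351197 [ 0.502 -0.016  0.018]
soldier foot [[ 0.431 -0.316  0.03 ]
 [ 0.451 -0.262  0.03 ]
 [ 0.471 -0.299  0.03 ]] hat [[ 0.443 -0.291  0.118]]
loco [0.448 0.006 0.028] [0.092 0.045] [ 38.281 126.762]
box [0.437 0.249 0.028] [0.059 0.053] [ 3.157 95.585]
tin [[ 0.63  -0.165  0.085]]
bottle [[ 0.603 -0.37   0.13 ]]
jar [[0.59  0.363 0.085]]
mat [[0.642 0.128 0.005]]
```

>>> drive_tool:
  series:
    - [[0,0,2],0]
    - [[1.6,-5.5,0],7]
    - [[1.6,-5.5,0],7]
    - [[1.6,-5.5,0],7]
    - [[1.6,-5.5,0],7]
    - [[1.6,-5.5,0],7]
    - [[1.6,-5.5,0],7]
    - [[1.6,-5.5,0],7]
    - [[1.6,-5.5,0],7]
    - [[1.6,-5.5,0],7]
  hand: 0
  newtons: 20

```text
time: 1.4
ee_pos: [0.4271, 0.0604, 0.2506]
eef_rot: [-0.312, 0.95, 0.0, 0.0]
ft_force: [0.5, 0.3, -0.2]
width: 0.087
grip_force: 0.0
```

```bash
python3 - <<'E'
from h import *
c=snap('wrist','w1');s=c['state']
T=Ro.from_quat(s['eef_rot']).as_matrix();print(s['time'],s['ee_pos'],np.degrees(np.arctan2(T[1,1],T[0,1])),s['joint_positions'])
E
```

```text
1.4 [0.42705728 0.06041585 0.25062619] 126.3157934567969 [-0.61988485 -0.13869547  0.3429407   1.92166002  0.04728052  1.3505144
  1.91431679]
```

View pics/w1.png

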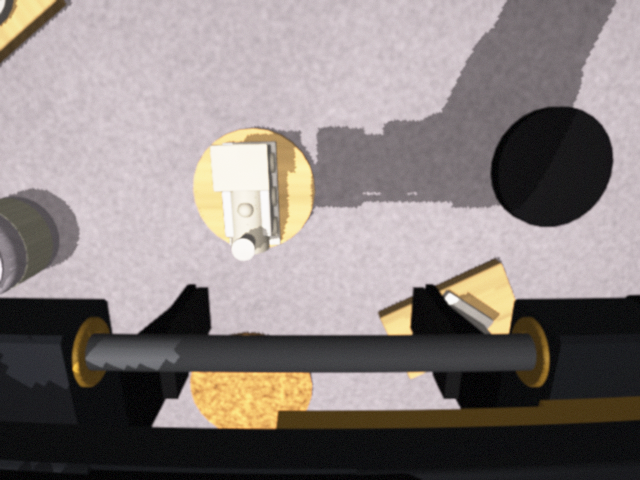

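The wrist picture shows the loco on the round board: cab roof corners (211,145), (269,143), chimney top (243,246). The board's rim spans columns 193–313 and rows 127–249.

```bash
python3 - <<'E'
from h import *
np.set_printoptions(precision=4,suppress=True)
c=load('w1')
print('round',p2w(c,[(193,188),(313,188),(253,127)],.018))
ch=p2w(c,(243,246),.093)[0];cab=p2w(c,[(211,146),(268,143),(214,191)],.083)
print('chim',ch,'cab',cab, p2w(c,[(277,142),(281,240)],.028))
e=cab[2]-cab[0];print(np.degrees(np.arctan2(e[1],e[0])),np.linalg.norm(e),np.linalg.norm(cab[1]-cab[0]))
cc=(cab[1]+cab[2])/2;d=ch-cc;print(np.degrees(np.arctan2(d[1],d[0])),np.linalg.norm(d[:2]))
a=np.radians(37.5);print('origin',ch-.032*np.array([np.cos(a),np.sin(a),0]))
s=c['state']['ee_pos'];print('mat', p2w(c,[(190,385),(312,385)],.005))
E
```

```text
round [[ 0.4804 -0.0378  0.018 ]
 [ 0.4134  0.0539  0.018 ]
 [ 0.4007 -0.0232  0.018 ]]
chim [0.474  0.0291 0.093 ] cab [[ 0.4255 -0.0349  0.083 ]
 [ 0.3979 -0.0008  0.083 ]
 [ 0.4534 -0.0141  0.083 ]] [[0.3979 0.0025 0.028 ]
 [0.4702 0.0579 0.028 ]]
36.66666234001401 0.034779401273555784 0.043853228014826495
37.08168099151006 0.060638077108064084
origin [0.4486 0.0097 0.093 ]
mat [[0.6791 0.0757 0.005 ]
 [0.5958 0.1872 0.005 ]]
```

>>> drive_tool:
  series:
    - [[1.0,-2.6,0],0.7]
    - [[1.1,-2.6,0],0]
    - [[0,0,-4],0]
    - [[0,0,-4],0]
    - [[0,0,-4],0]
    - [[0,0,-3],0]
    - [[0,0,-3],0]
    - [[0,0,-2],0]
    - [[0,0,-0.8],0]
    - [[0,0,0],0]

```text
time: 2.7
ee_pos: [0.4478, 0.0103, 0.0426]
eef_rot: [-0.315, 0.949, 0.0, -0.0]
ft_force: [0.8, 0.3, 1.5]
width: 0.0873
grip_force: 0.0
```

>>> drive_tool:
  series:
    - [[0,0,0],0]
    - [[0,0,0],0]
    - [[0,0,0],0]
    - [[0,0,0],0]
    - [[0,0,0],0]
    - [[0,0,0],0]
    - [[0,0,0],0]
    - [[0,0,0],0]
    - [[0,0,0],0]
    - [[0,0,0],0]
  hand: 1
  newtons: 20

```text
time: 3.95
ee_pos: [0.448, 0.0102, 0.0426]
eef_rot: [-0.315, 0.949, -0.0, 0.0]
ft_force: [1.0, -1.6, 1.0]
width: 0.04
grip_force: 20.0
```

>>> drive_tool:
  series:
    - [[0,0,2],0]
    - [[0,0,4],0]
    - [[0,0,4],0]
    - [[3.2,2,0],-5]
    - [[4,2.5,0],-5]
    - [[4,2.5,0],-5]
    - [[4,2.4,0],-5]
    - [[4,2.4,0],-5]
    - [[0,0,-2],0]
    - [[0,0,-2],0]

```text
time: 5.2
ee_pos: [0.639, 0.1279, 0.1005]
eef_rot: [-0.103, 0.995, -0.0, -0.001]
ft_force: [-0.4, 0.0, -3.4]
width: 0.0394
grip_force: 20.0
```

```bash
python3 - <<'E'
from h import *
c=snap('side','s2');s=r.read_state();print(s['ee_pos'],s['width'],s['grip_force'])
E
```

```text
[0.63727427 0.12729183 0.09769392] 0.03999873784644577 19.979584850370884
```

>>> drive_tool:
  series:
    - [[0,0,0],0]
    - [[0,0,0],0]
    - [[0,0,-2],0]
    - [[0,0,-2],0]
    - [[0,0,-1],0]
    - [[0,0,-1],0]
    - [[0,0,0],0]
    - [[0,0,0],0]
    - [[0,0,0],0]
    - [[0,0,0],0]

```text
time: 6.5
ee_pos: [0.6402, 0.1284, 0.043]
eef_rot: [-0.103, 0.995, 0.0, 0.0]
ft_force: [-0.4, -0.1, -1.9]
width: 0.0398
grip_force: 20.0
```

>>> drive_tool:
  series:
    - [[0,0,-0.6],0]
    - [[0,0,-0.4],0]
    - [[0,0,-0.25],0]
    - [[0,0,0],0]
    - [[0,0,0],0]
    - [[0,0,0],0]
    - [[0,0,0],0]
    - [[0,0,0],0]
    - [[0,0,0],0]
    - [[0,0,0],0]

```text
time: 7.75
ee_pos: [0.64, 0.1283, 0.0301]
eef_rot: [-0.103, 0.995, 0.0, 0.0]
ft_force: [-0.2, 0.1, -2.7]
width: 0.0399
grip_force: 20.0
```

>>> drive_tool:
  series:
    - [[0,0,0],0]
    - [[0,0,0],0]
    - [[0,0,0],0]
    - [[0,0,0],0]
    - [[0,0,0],0]
    - [[0,0,0],0]
    - [[0,0,0],0]
    - [[0,0,0],0]
    - [[0,0,0],0]
    - [[0,0,0],0]
  hand: 0

```text
time: 9.0
ee_pos: [0.6399, 0.1283, 0.0301]
eef_rot: [-0.103, 0.995, 0.0, -0.0]
ft_force: [-0.1, 0.4, 0.1]
width: 0.087
grip_force: 0.0
```

>>> drive_tool:
  series:
    - [[0,0,2],0]
    - [[0,0,5],0]
    - [[0,0,5],0]
    - [[0,0,5],0]
    - [[0,0,5],0]
    - [[-2,-4,0],0]
    - [[-2.5,-5,0],0]
    - [[-2.5,-5,0],0]
    - [[-2.5,-5,0],0]
    - [[-2.5,-5,0],0]

```text
time: 10.25
ee_pos: [0.5189, -0.1136, 0.2516]
eef_rot: [-0.102, 0.995, 0.0, 0.001]
ft_force: [0.7, -1.2, 0.6]
width: 0.087
grip_force: 0.0
```

>>> drive_tool:
  series:
    - [[-2.5,-5,0],-4]
    - [[-2.5,-5,0],-4]
    - [[-2.2,-5,0],-4]
    - [[-0.5,-2.5,0],0]
    - [[0,0,0],0]
    - [[0,0,0],0]
    - [[0,0,0],0]
    - [[0,0,0],0]
    - [[0,0,0],0]
    - [[0,0,0],0]

```text
time: 11.5
ee_pos: [0.443, -0.2866, 0.2501]
eef_rot: [0.002, 1.0, 0.0, -0.0]
ft_force: [-0.1, -0.3, 0.8]
width: 0.0871
grip_force: 0.0
```

```bash
python3 - <<'E'
from h import *
c=snap('wrist','w2');s=c['state'];snap('scene','sc2')
T=Ro.from_quat(s['eef_rot']).as_matrix();print(s['time'],s['ee_pos'],np.degrees(np.arctan2(T[1,1],T[0,1])),s['joint_positions'])
E
```

```text
11.5 [ 0.44299595 -0.28655833  0.2500737 ] 89.79428319125816 [-0.22801445  0.11027974  0.77983582  1.72340571 -0.07960982  1.34042873
  2.13420335]
```

View pics/w2.png

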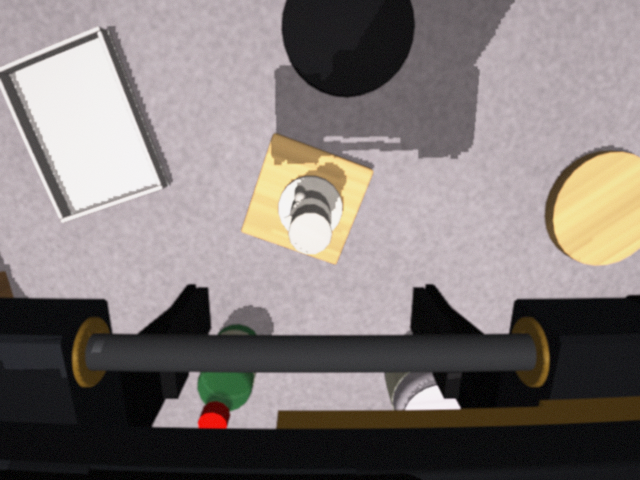

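The wrist picture shows the hat top centred at (310,235). The square board's corners are at (275,134), (373,168), (337,264) and (242,232).

```bash
python3 - <<'E'
from h import *
np.set_printoptions(precision=4,suppress=True)
c=load('w2')
q=p2w(c,[(275,134),(373,168),(337,264),(242,232)],.018);e=np.roll(q,-1,0)-q
print(q.mean(0),np.linalg.norm(e,axis=1),np.degrees(np.arctan2(e[:,1],e[:,0])))
print('hat',p2w(c,(310,235),.118),'foot',p2w(c,[(279,208),(343,208)],.03))
print('round c', p2w(c,[(547,208),(602,151),(597,265)],.018))
E
```

```text
[ 0.44   -0.2889  0.018 ] [0.0955 0.0997 0.0984 0.0984] [  71.0326  -18.828  -109.7115  159.513 ]
hat [[ 0.4458 -0.2858  0.118 ]] foot [[ 0.4441 -0.3144  0.03  ]
 [ 0.4443 -0.2553  0.03  ]]
round c [[ 0.4468 -0.0549  0.018 ]
 [ 0.3913 -0.0079  0.018 ]
 [ 0.5062  0.0088  0.018 ]]
```

>>> drive_tool:
  series:
    - [[0.2,0,-2],0]
    - [[0,0,-4],0]
    - [[0,0,-4],0]
    - [[0,0,-3],0]
    - [[0,0,-2],0]
    - [[0,0,-0.9],0]
    - [[0,0,0],0]
    - [[0,0,0],0]
    - [[0,0,0],0]
    - [[0,0,0],0]

```text
time: 12.85
ee_pos: [0.4452, -0.2867, 0.0915]
eef_rot: [0.002, 1.0, 0.0, 0.0]
ft_force: [-0.4, 0.0, 0.4]
width: 0.0869
grip_force: 0.0
```

>>> drive_tool:
  series:
    - [[0,0,0],0]
    - [[0,0,0],0]
    - [[0,0,0],0]
    - [[0,0,0],0]
    - [[0,0,0],0]
    - [[0,0,0],0]
    - [[0,0,0],0]
    - [[0,0,0],0]
    - [[0,0,0],0]
    - [[0,0,0],0]
  hand: 1
  newtons: 20

```text
time: 14.1
ee_pos: [0.4449, -0.2867, 0.0911]
eef_rot: [0.002, 1.0, 0.0, -0.0]
ft_force: [-0.3, -1.2, -1.6]
width: 0.0312
grip_force: 20.0
```

>>> drive_tool:
  series:
    - [[0,0,1],0]
    - [[0,0,2],0]
    - [[0,0,3],0]
    - [[0,2.4,0],0]
    - [[0,5,0],0]
    - [[0,6,0],0]
    - [[0,6,0],0]
    - [[0,5,0],0]
    - [[0.1,3,0],0]
    - [[0,2,0],0]

```text
time: 15.35
ee_pos: [0.4458, 0.0089, 0.1516]
eef_rot: [0.001, 1.0, 0.0, 0.0]
ft_force: [0.6, -0.3, -1.5]
width: 0.0315
grip_force: 20.0
```

>>> drive_tool:
  series:
    - [[0,0,0],0]
    - [[0,0,0],0]
    - [[0,0,-2],0]
    - [[0,0,-2],0]
    - [[0,0,0],0]
    - [[0,0,0],0]
    - [[0,0,0],0]
    - [[0,0,0],0]
    - [[0,0,0],0]
    - [[0,0,0],0]

```text
time: 16.6
ee_pos: [0.446, 0.0073, 0.1112]
eef_rot: [0.002, 1.0, 0.0, 0.0]
ft_force: [0.0, 0.0, -2.6]
width: 0.0314
grip_force: 20.0
```

```bash
python3 - <<'E'
from mont import *
c=snap('scene','sc3');d=snap('side','sd3');w=snap('wrist','w3')
A=np.hstack([tile(c,300,214,66,4),tile(d,265,200,88,3),tile(w,250,120,200,1.32)])
B=np.hstack([tile(c,180,250,66,4),tile(c,394,186,66,4),tile(c,382,260,66,4)])
cv2.imwrite('pics/m3.png',np.vstack([A,B]))
E
```

```text
(no output)
```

View pics/m3.png

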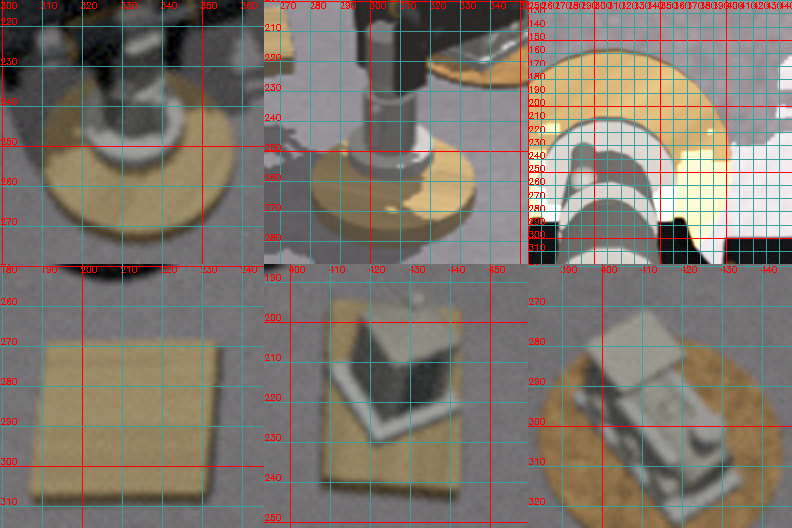

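The soldier hovers over the round board. In scene its foot top spans columns 321.5–346; in side its foot spans 292.5–323 while the board spans 281–336. I'll compare foot and board in each camera.

```bash
python3 - <<'E'
from h import *
np.set_printoptions(precision=4,suppress=True)
c=load('sc3');d=load('sd3');w=load('w3')
def circ(cam,X,z,R):
    t=np.linspace(0,2*np.pi,400);p=w2p(cam,np.c_[X[0]+R*np.cos(t),X[1]+R*np.sin(t),z+0*t]);return [p.min(0),p.max(0)]
print('tcp',c['state']['ee_pos'])
for n,cam in(('scene',c),('side',d),('wrist',w)):
    print(n,'board',circ(cam,(.446,.007),.018,.058),'foot top',circ(cam,(.446,.007),.050,.03),'footbot',circ(cam,(.446,.007),.038,.03))
E
```

```text
tcp [0.446  0.0073 0.1112]
scene board [array([310.1292, 229.8015]), array([358.7718, 271.117 ])] foot top [array([321.7559, 232.1189]), array([347.3868, 253.7239])] footbot [array([321.7995, 234.9021]), array([347.2498, 256.4158])]
side board [array([278.6757, 244.2368]), array([334.1235, 277.1159])] foot top [array([291.773 , 239.1907]), array([320.9746, 255.8223])] footbot [array([291.8862, 243.8908]), array([320.8815, 260.6565])]
wrist board [array([215.8948, 153.1629]), array([400.7156, 330.2188])] foot top [array([253.8107, 211.095 ]), array([362.3573, 313.6363])] footbot [array([256.5037, 206.5974]), array([359.8453, 304.7165])]
```

>>> drive_tool:
  series:
    - [[0.2,0.1,0],0]
    - [[0,0,-1],0]
    - [[0,0,-0.6],0]
    - [[0,0,-0.3],0]
    - [[0,0,-0.1],0]
    - [[0,0,0],0]
    - [[0,0,0],0]
    - [[0,0,0],0]
    - [[0,0,0],0]
    - [[0,0,0],0]

```text
time: 18.0
ee_pos: [0.4479, 0.0084, 0.0911]
eef_rot: [0.002, 1.0, 0.0, 0.0]
ft_force: [-0.8, 1.0, -1.3]
width: 0.0311
grip_force: 20.0
```

>>> drive_tool:
  series:
    - [[0,0,0],0]
    - [[0,0,0],0]
    - [[0,0,0],0]
    - [[0,0,0],0]
    - [[0,0,0],0]
    - [[0,0,0],0]
    - [[0,0,0],0]
    - [[0,0,0],0]
    - [[0,0,0],0]
    - [[0,0,0],0]
  hand: 0

```text
time: 19.25
ee_pos: [0.4479, 0.0083, 0.0911]
eef_rot: [0.002, 1.0, 0.0, -0.0]
ft_force: [-0.3, 0.1, 0.7]
width: 0.0869
grip_force: 0.0
```

>>> drive_tool:
  series:
    - [[0,0,2],0]
    - [[0,0,4],0]
    - [[0,0,5],0]
    - [[0,0,5],0]
    - [[-0.4,5,0],5]
    - [[-0.4,6,0],0]
    - [[0,6,0],0]
    - [[0,5,0],0]
    - [[0,2.1,0],0]
    - [[0,0,0],0]

```text
time: 20.5
ee_pos: [0.4397, 0.2499, 0.2507]
eef_rot: [-0.043, 0.999, -0.0, -0.0]
ft_force: [0.8, -1.1, -0.1]
width: 0.0869
grip_force: 0.0
```

```bash
python3 - <<'E'
from h import *
c=snap('wrist','w4');s=c['state']
T=Ro.from_quat(s['eef_rot']).as_matrix();print(s['time'],s['ee_pos'],np.degrees(np.arctan2(T[1,1],T[0,1])),s['joint_positions'])
E
```

```text
20.5 [0.43974015 0.24992384 0.25070852] 94.87934180396009 [-0.85484806  0.05034719  0.25772512  1.75261162 -0.01283543  1.34112938
  1.06145397]
```

View pics/w4.png

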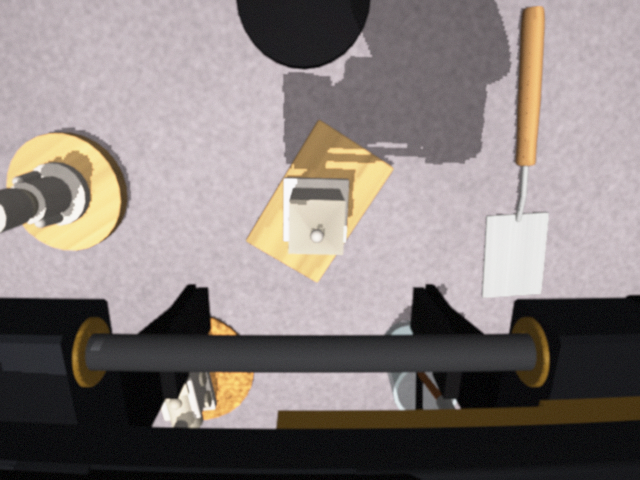

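The sentry box is square to the jaws: foot corners (285,178), (349,179), finial (317,235). The oblong board's corners are (320,121), (392,167), (317,282) and (247,239). The soldier stands upright on the round board.

```bash
python3 - <<'E'
from h import *
np.set_printoptions(precision=4,suppress=True)
c=load('w4')
q=p2w(c,[(320,121),(392,167),(317,282),(247,239)],.018);e=np.roll(q,-1,0)-q
print(q.mean(0),np.linalg.norm(e,axis=1),np.degrees(np.arctan2(e[:,1],e[:,0])))
f=p2w(c,[(285,178),(349,179),(285,240)],.028);print('box',f[1:].mean(0),f[1]-f[0],f[2]-f[0],'finial',p2w(c,(317,235),.119))
E
```

```text
[0.4396 0.2582 0.018 ] [0.079  0.1341 0.082  0.1316] [  63.417   -26.2697 -118.3923  152.4401]
box [0.4429 0.2566 0.028 ] [-0.0041  0.0583  0.    ] [0.0587 0.004  0.    ] finial [[0.442  0.2557 0.119 ]]
```

>>> drive_tool:
  series:
    - [[0.15,0.35,-2],0]
    - [[0,0,-4],0]
    - [[0,0,-4],0]
    - [[0,0,-3],0]
    - [[0,0,-3],0]
    - [[0,0,-1.5],0]
    - [[0,0,-0.9],0]
    - [[0,0,0],0]
    - [[0,0,0],0]
    - [[0,0,0],0]

```text
time: 21.8
ee_pos: [0.4418, 0.2531, 0.0678]
eef_rot: [-0.042, 0.999, 0.0, 0.0]
ft_force: [0.3, 0.0, -0.3]
width: 0.0868
grip_force: 0.0
```

>>> drive_tool:
  series:
    - [[0,0,0],0]
    - [[0,0,0],0]
    - [[0,0,0],0]
    - [[0,0,0],0]
    - [[0,0,0],0]
    - [[0,0,0],0]
    - [[0,0,0],0]
    - [[0,0,0],0]
    - [[0,0,0],0]
    - [[0,0,0],0]
  hand: 1
  newtons: 20

```text
time: 23.05
ee_pos: [0.4414, 0.2529, 0.0671]
eef_rot: [-0.042, 0.999, 0.0, 0.0]
ft_force: [-0.1, 1.9, -0.1]
width: 0.0435
grip_force: 19.9
```

>>> drive_tool:
  series:
    - [[0,0,1],0]
    - [[0,0,3],0]
    - [[0,0,5],0]
    - [[0,0,5],0]
    - [[0,-2,0],0]
    - [[0,-4.5,0],-4]
    - [[0,-5.5,0],-4]
    - [[0,-5.5,0],-4]
    - [[0,-5.5,0],-4]
    - [[0,-5.5,0],-4]

```text
time: 24.3
ee_pos: [0.4402, -0.0348, 0.2062]
eef_rot: [0.134, 0.991, -0.0, -0.001]
ft_force: [1.1, -0.6, -1.8]
width: 0.0438
grip_force: 19.9
```

>>> drive_tool:
  series:
    - [[0,-5.5,0],-4]
    - [[0,-5.5,0],0]
    - [[0,-5.5,0],0]
    - [[0,-5,0],0]
    - [[0,-2.9,0],0]
    - [[0,-1.3,0],0]
    - [[0,0,-3],0]
    - [[0,0,-4],0]
    - [[0,0,0],0]
    - [[0,0,0],0]

```text
time: 25.55
ee_pos: [0.4412, -0.2898, 0.1381]
eef_rot: [0.167, 0.986, -0.0, 0.0]
ft_force: [0.7, -0.8, -1.7]
width: 0.0437
grip_force: 19.9
```

>>> drive_tool:
  series:
    - [[0,0,-2],0]
    - [[0,0,-2],0]
    - [[0,0,-1],0]
    - [[0,0,0],0]
    - [[0,0,0],0]
    - [[0,0,0],0]
    - [[0,0,0],0]
    - [[0,0,0],0]
    - [[0,0,0],0]
    - [[0,0,0],0]

```text
time: 26.8
ee_pos: [0.4414, -0.2892, 0.0871]
eef_rot: [0.167, 0.986, 0.0, -0.0]
ft_force: [0.9, 0.2, -2.6]
width: 0.0441
grip_force: 19.9
```

```bash
python3 - <<'E'
from mont import *
np.set_printoptions(precision=4,suppress=True)
c=snap('scene','sc5');d=snap('side','sd5');w=snap('wrist','w5');s=c['state']
T=Ro.from_quat(s['eef_rot']).as_matrix();a=np.arctan2(T[1,1],T[0,1]);print(s['ee_pos'],np.degrees(a))
A=np.hstack([tile(c,178,255,66,6),tile(d,365,300,88,4.5)]);
cv2.imwrite('pics/m5.png',A)
cv2.imwrite('pics/m5w.png',cv2.resize(w['color'][100:330,160:480,::-1],None,fx=2.5,fy=2.5))
u=np.array([[1,1],[1,-1],[-1,-1],[-1,1]])*.03;R=np.array([[np.cos(a),-np.sin(a)],[np.sin(a),np.cos(a)]])
f=u@R.T+s['ee_pos'][:2];z=s['ee_pos'][2]-.0671+.018
b=u/.03*.05;b=b@R.T+[.440,-.291]
for n,cam in(('scene',c),('side',d),('wrist',w)): print(n,'foottop',w2p(cam,np.c_[f,[z+.01]*4]),'footbot',w2p(cam,np.c_[f,[z]*4]),'board',w2p(cam,np.c_[b,[.018]*4]))
E
```

```text
[ 0.4414 -0.2892  0.0871] 70.78298756271705
scene foottop [[225.4872 269.4782]
 [223.8914 292.8037]
 [196.8182 293.5592]
 [199.0435 270.1903]] footbot [[226.1054 271.6631]
 [224.5333 294.8963]
 [197.6283 295.6494]
 [199.8223 272.3732]] board [[235.4683 268.0134]
 [233.2254 306.3977]
 [188.5931 307.669 ]
 [192.5225 269.1675]]
side foottop [[386.1692 324.6558]
 [418.5789 317.2805]
 [436.5228 342.3168]
 [402.4092 350.7443]] footbot [[385.5825 329.0001]
 [417.7695 321.595 ]
 [435.5155 346.7043]
 [401.6491 355.1559]] board [[368.9935 332.8081]
 [421.1729 320.825 ]
 [451.085  362.5868]
 [394.3493 377.4743]]
wrist foottop [[370.1337 221.4056]
 [365.2837 332.9153]
 [250.8022 332.9165]
 [245.5926 221.4103]] footbot [[367.3651 216.7768]
 [362.9639 323.9491]
 [253.2889 323.9511]
 [248.561  216.7813]] board [[396.773  171.0038]
 [386.9533 336.8274]
 [222.5537 336.7886]
 [211.3856 171.0529]]
```

View pics/m5.png

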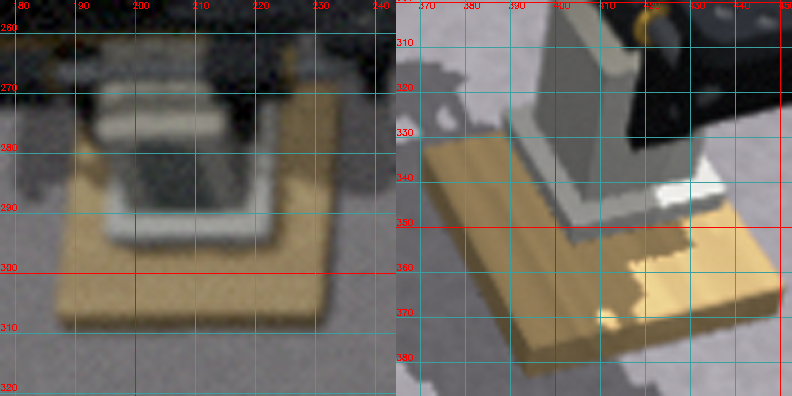

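View pics/m5w.png

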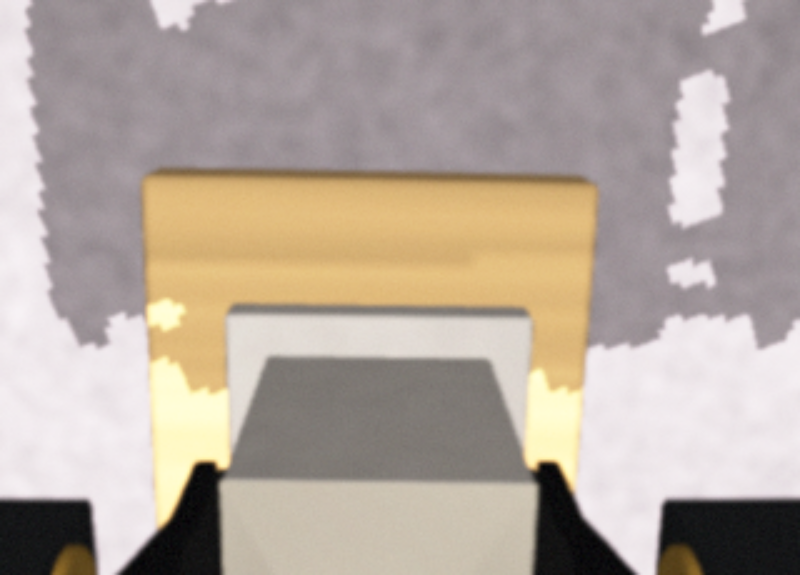

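>>> drive_tool:
  series:
    - [[-0.2,-0.2,0],0]
    - [[0,0,-1],0]
    - [[0,0,-0.6],0]
    - [[0,0,-0.3],0]
    - [[0,0,-0.1],0]
    - [[0,0,0],0]
    - [[0,0,0],0]
    - [[0,0,0],0]
    - [[0,0,0],0]
    - [[0,0,0],0]

```text
time: 28.2
ee_pos: [0.4395, -0.2912, 0.0671]
eef_rot: [0.167, 0.986, -0.0, 0.0]
ft_force: [0.6, -0.4, -1.5]
width: 0.0437
grip_force: 19.9
```

>>> drive_tool:
  series:
    - [[0,0,0],0]
    - [[0,0,0],0]
    - [[0,0,0],0]
    - [[0,0,0],0]
    - [[0,0,0],0]
    - [[0,0,0],0]
    - [[0,0,0],0]
    - [[0,0,0],0]
    - [[0,0,0],0]
    - [[0,0,0],0]
  hand: 0

```text
time: 29.45
ee_pos: [0.4394, -0.2912, 0.0671]
eef_rot: [0.167, 0.986, 0.0, 0.0]
ft_force: [0.3, -0.2, 0.9]
width: 0.0871
grip_force: 0.0
```

>>> drive_tool:
  series:
    - [[0,0,2],0]
    - [[0,0,5],0]
    - [[0,0,6],0]
    - [[0,0,5],0]
    - [[1.5,3,0],4]
    - [[2.5,5,0],4]
    - [[2.5,5,0],4]
    - [[2.5,5,0],4]
    - [[2.5,5,0],4]
    - [[2.5,5,0],4]

```text
time: 30.7
ee_pos: [0.58, -0.0095, 0.2472]
eef_rot: [-0.043, 0.999, 0.0, 0.0]
ft_force: [0.6, -1.0, -0.2]
width: 0.0872
grip_force: 0.0
```

>>> drive_tool:
  series:
    - [[2.5,5,0],4]
    - [[2.5,5,0],3]
    - [[1,3,0],0]
    - [[0,0.9,0],0]
    - [[0,0,0],0]
    - [[0,0,0],0]
    - [[0,0,0],0]
    - [[0,0,0],0]
    - [[0,0,0],0]
    - [[0,0,0],0]

```text
time: 31.95
ee_pos: [0.6394, 0.1278, 0.2471]
eef_rot: [-0.103, 0.995, 0.0, 0.0]
ft_force: [-0.6, -0.2, 0.1]
width: 0.087
grip_force: 0.0
```

```bash
python3 - <<'E'
from h import *
c=snap('wrist','w6');s=c['state'];snap('scene','sc6')
T=Ro.from_quat(s['eef_rot']).as_matrix();print(s['time'],s['ee_pos'],np.degrees(np.arctan2(T[1,1],T[0,1])))
E
```

```text
31.95 [0.63943311 0.12777189 0.24711192] 101.77932823878487
```

View pics/w6.png

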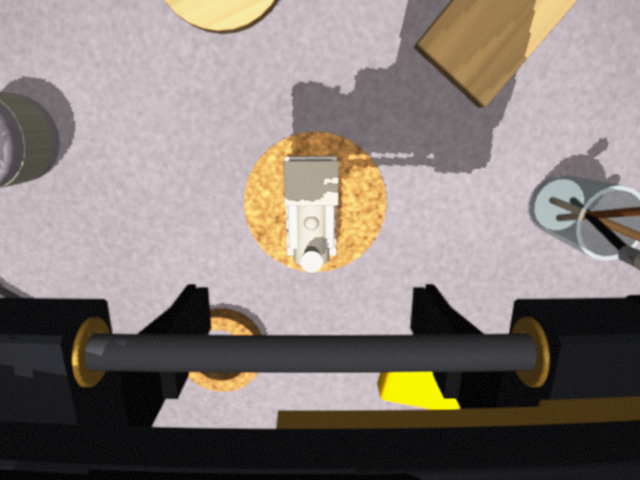

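The loco stands upright on the mat at (312,205), square to the jaws.

>>> drive_tool:
  series:
    - [[0,0,-3],0]
    - [[0,0,-5],0]
    - [[0,0,-5],0]
    - [[0,0,-4],0]
    - [[0,0,-2.6],0]
    - [[0,0,-1.5],0]
    - [[0,0,-0.5],0]
    - [[0,0,0],0]
    - [[0,0,0],0]
    - [[0,0,0],0]

```text
time: 33.3
ee_pos: [0.6399, 0.1279, 0.0319]
eef_rot: [-0.103, 0.995, 0.0, 0.001]
ft_force: [0.3, -0.4, 0.7]
width: 0.0872
grip_force: 0.0
```

>>> drive_tool:
  series:
    - [[0,0,0],0]
    - [[0,0,0],0]
    - [[0,0,0],0]
    - [[0,0,0],0]
    - [[0,0,0],0]
    - [[0,0,0],0]
    - [[0,0,0],0]
    - [[0,0,0],0]
    - [[0,0,0],0]
    - [[0,0,0],0]
  hand: 1
  newtons: 20

```text
time: 34.55
ee_pos: [0.6394, 0.1279, 0.0311]
eef_rot: [-0.103, 0.995, 0.0, -0.0]
ft_force: [-0.4, 1.2, -1.0]
width: 0.04
grip_force: 20.0
```

>>> drive_tool:
  series:
    - [[0,0,1],0]
    - [[0,0,4],0]
    - [[0,0,5],0]
    - [[-2,1.2,0],-6]
    - [[-4,2.4,0],-7]
    - [[-4,2.5,0],-7]
    - [[-4,2.5,0],-7]
    - [[-3.5,2.5,0],-7]
    - [[-2.4,1.5,0],-5.3]
    - [[0,0,0],0]

```text
time: 35.8
ee_pos: [0.4387, 0.2554, 0.1315]
eef_rot: [0.237, 0.972, 0.001, -0.001]
ft_force: [0.4, 0.1, -2.2]
width: 0.0397
grip_force: 20.0
```

>>> drive_tool:
  series:
    - [[0,0,0],0]
    - [[0,0,-3],0]
    - [[0,0,-2.5],0]
    - [[0,0,-1.2],0]
    - [[0,0,0],0]
    - [[0,0,0],0]
    - [[0,0,0],0]
    - [[0,0,0],0]
    - [[0,0,0],0]
    - [[0,0,0],0]

```text
time: 37.05
ee_pos: [0.4404, 0.2539, 0.0642]
eef_rot: [0.238, 0.971, 0.0, 0.0]
ft_force: [0.9, 0.4, -2.1]
width: 0.0398
grip_force: 20.0
```

```bash
python3 - <<'E'
from mont import *
np.set_printoptions(precision=4,suppress=True)
c=snap('scene','sc7');d=snap('side','sd7');w=snap('wrist','w7');s=c['state']
T=Ro.from_quat(s['eef_rot']).as_matrix();a=np.arctan2(T[1,1],T[0,1])-np.pi/2;print(s['ee_pos'],np.degrees(a))
A=np.hstack([tile(c,392,184,66,6),tile(d,205,160,88,4.5)]);
cv2.imwrite('pics/m7.png',A)
cv2.imwrite('pics/m7w.png',cv2.resize(w['color'][100:330,160:480,::-1],None,fx=2.5,fy=2.5))
u=np.array([[1,1],[1,-1],[-1,-1],[-1,1]]);R=np.array([[np.cos(a),-np.sin(a)],[np.sin(a),np.cos(a)]])
f=u*[.048,.024]@R.T+s['ee_pos'][:2];z=s['ee_pos'][2]-.0441+.018
a=np.radians(-27.5);R=np.array([[np.cos(a),-np.sin(a)],[np.sin(a),np.cos(a)]]);b=u*[.068,.042]@R.T+[.440,.254]
for n,cam in(('scene',c),('side',d),('wrist',w)): print(n,'foottop',w2p(cam,np.c_[f,[z+.01]*4]),'board',w2p(cam,np.c_[b,[.018]*4]))
E
```

```text
[0.4404 0.2539 0.0642] -27.511478315485043
scene foottop [[438.1934 227.944 ]
 [417.9567 226.0486]
 [419.3494 194.0443]
 [438.9059 195.8072]] board [[443.642  242.3469]
 [408.5987 239.0173]
 [410.9457 194.1737]
 [444.3584 197.1839]]
side foottop [[264.0194 195.6298]
 [265.365  205.0599]
 [224.8315 208.0374]
 [224.9178 198.4157]] board [[271.8311 202.2181]
 [274.6876 219.0891]
 [217.3601 223.5026]
 [217.9451 206.1521]]
wrist foottop [[357.2842 389.5249]
 [258.3198 389.5188]
 [249.734  192.5954]
 [365.0898 192.5845]] board [[381.786  385.7033]
 [234.28   385.7235]
 [219.0527 139.5129]
 [396.0542 139.4521]]
```

View pics/m7.png

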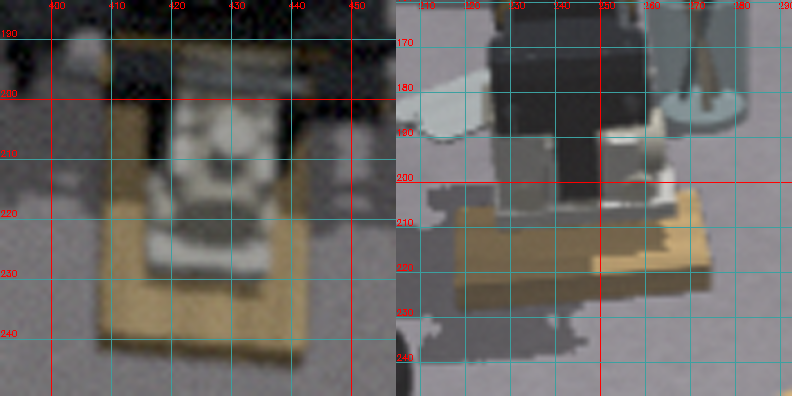

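View pics/m7w.png

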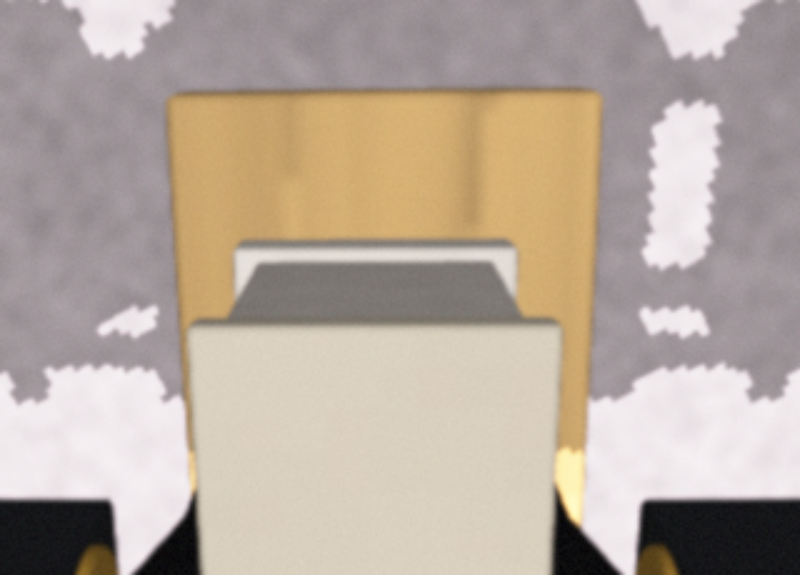

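>>> drive_tool:
  series:
    - [[-0.1,0.2,0],0]
    - [[0,0,-1],0]
    - [[0,0,-0.6],0]
    - [[0,0,-0.3],0]
    - [[0,0,-0.1],0]
    - [[0,0,0],0]
    - [[0,0,0],0]
    - [[0,0,0],0]
    - [[0,0,0],0]
    - [[0,0,0],0]

```text
time: 38.45
ee_pos: [0.4394, 0.2559, 0.0441]
eef_rot: [0.238, 0.971, 0.0, 0.0]
ft_force: [-0.1, -0.5, -1.9]
width: 0.0398
grip_force: 20.0
```

>>> drive_tool:
  series:
    - [[0,0,0],0]
    - [[0,0,0],0]
    - [[0,0,0],0]
    - [[0,0,0],0]
    - [[0,0,0],0]
    - [[0,0,0],0]
    - [[0,0,0],0]
    - [[0,0,0],0]
    - [[0,0,0],0]
    - [[0,0,0],0]
  hand: 0

```text
time: 39.7
ee_pos: [0.4394, 0.2558, 0.0441]
eef_rot: [0.238, 0.971, 0.0, 0.0]
ft_force: [0.1, 0.1, -0.0]
width: 0.0871
grip_force: 0.0
```

>>> drive_tool:
  series:
    - [[0,0,2],0]
    - [[0,0,4],0]
    - [[0,0,5],0]
    - [[0,0,5],0]
    - [[0,0,4],0]
    - [[-2,4,0],0]
    - [[-2,5,0],0]
    - [[-2,5,0],0]
    - [[-2,5,0],0]
    - [[0,0,0],0]

```text
time: 40.95
ee_pos: [0.3561, 0.4497, 0.2431]
eef_rot: [0.234, 0.972, -0.0, -0.0]
ft_force: [-0.3, -0.7, 0.0]
width: 0.0873
grip_force: 0.0
```

```bash
python3 - <<'E'
from mont import *
c=snap('scene','sc8');d=snap('side','sd8')
A=np.hstack([tile(c,180,250,66,4),tile(c,302,214,66,4),tile(c,394,186,66,4)])
B=np.hstack([tile(d,362,288,88,3),tile(d,265,210,88,3),tile(d,203,163,88,3)])
cv2.imwrite('pics/m8.png',np.vstack([A,B]))
E
```

```text
(no output)
```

View pics/m8.png

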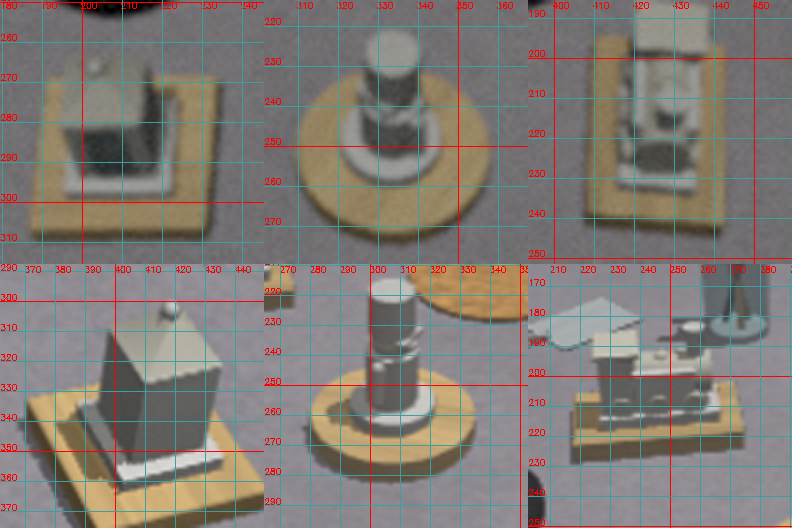

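All three stand upright with even margins to within a pixel or two, so I'm handing in.

```bash
python3 -c "
from bench import r
print(r.close_job())"
```

```text
the job is handed in; nothing more can be done
None
```

The job is handed in: the soldier is on the round board, the sentry box on the square one and the locomotive on the oblong one. The final pictures show all three upright and centred; no verdict came back, and I didn't re-measure the tin, jar and bottle, but no move showed contact with them.

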